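# Seat the thick pin gauge against the V-groove stop

### The job

Take the thickest of the three steel pin gauges from the wooden rest and lay it in the V-groove of the steel bed, on the open stretch ahead of the bridge. Then push it along the groove, under the bridge, until you feel its end touch the end stop's spindle: press lightly but definitely for a moment (about 5 N, never as much as 15 N, which would spoil the stop's setting), and leave the pin lying there against the spindle. Leave the other pins and everything else on the bench where they are.

Things in the scene. Friction and masses are not known exactly. Their poses are not given: they have to be found in the camera images.
- pin_thick: the thickest plain steel pin gauge: 18 mm diameter, 100 mm long over its two hemispherical ends, about 190 g. Origin at its middle on its axis; its x runs along the axis (either end may go first). It starts in one of the three lanes of the rest. Sliding along the groove it drags with about 2 to 3 N.
- pin_mid: another steel pin gauge, 12 mm diameter, 100 mm long, round ends, in another lane of the rest; leave it. Origin at its middle on its axis, x along it.
- pin_thin: another steel pin gauge, 8 mm diameter, 100 mm long, round ends, in another lane of the rest; leave it. Origin at its middle on its axis, x along it.
- rest: fixed wooden rest, 100 x 190 mm (its x, y), z up. Origin: centre of its underside, on the table. Pins lie along its x across two notched rails, 10 mm thick, 38.5 mm high, at x = -36 and +36 mm; between the rails is only the 8 mm base plate. Lanes at y = -58, 0, +58 mm; the thick pin's axis is 42.7 mm above the table.
- bed: fixed steel bed, 60 mm wide, 40 mm high, a 90 degree V-groove along the middle of its top (13.6 mm wide, 6.8 mm deep). Origin: on the centre line, on the table; x runs along the groove towards the stop, z up; the bed spans x = -115 to +135 mm. The thick pin in the groove has its axis 45.9 mm above the table. Open stretch to lay it on: x = -115 to +40 mm.
- bridge (a point): centre of the underside of the steel bridge (inverted U) over the groove, 60 mm above the table, at the bed's x = 50 mm; axes as the bed's. The bridge spans 10 mm either way along the groove, legs from 22 to 30 mm to each side, top 66 mm above the table; the thick pin in the groove passes under with 5 mm to spare.
- stop: fixed end stop on the bed behind the bridge: aluminium carriage 26 x 50 x 30 mm, black knob on top, its front face at the bed's x = 90 to 110 mm. Origin: on that face, on the axis of the thick pin in the groove; axes as the bed's. A rigid steel spindle, 13 mm diameter, juts 4 to 22 mm from the face along -x, as last set (not measured): the pin must touch its flat tip. Over 15 N is too much.
- canister: steel screw-top parts canister, 58 mm diameter, 62 mm high, loose; leave it. Origin at the centre of its underside.
- blower: blue silicone blower, 58 mm diameter, 115 mm high, nozzle up, loose; leave it. Origin at the centre of its underside.
- holder: white plastic movement holder, 56 mm diameter, 20 mm high, loose; leave it. Origin at the centre of its underside.
- loupe: chrome loupe, 36 mm diameter, 30 mm high, loose; leave it. Origin at the centre of its underside.
- screwdriver: small screwdriver, 120 mm long, lying loose on the table; leave it. Origin on its underside.
Things that resemble listed ones, but are neither listed nor needed, are in the scene too. Leave any purple look-alike of the pin_thick alone.

How it is judged:
By the outcome, as a careful person would: the job done as asked, in the order asked, and still so for the second after the job is handed in, with the robot touching nothing.
It also fails if it takes over 54 s, if anything falls off the work surface, if the arm or the gripper's body presses on something with over 40 N, if the wrist force passes 120 N, or if a joint passes its speed limit or range.

### The arm

A 7-joint arm with a two-finger parallel gripper is mounted at the origin on the work surface. World frame = base frame: x ahead of the robot, y to its left, z up, the work surface at z = 0. Lengths are in mm, angles in rad, forces in N, time in s.
With the tool pointing down it reaches from about 400 to 875 mm from the base axis. Payload 19.3 kg.
Tool frame: the origin (TCP) lies at the very end of the fingers, on their centre line; the grasp point (between the pads) lies 19 mm behind it (grip_point_offset is the z of the grasp point in the tool frame, in mm); z points along the fingers, x is the direction in which the jaws open and shut, and the axes are right-handed (so a half turn about z gives the same grasp; the last joint's range is limited). The gripper opens to 85 mm and grips with 20 to 120 N. Pads are 22 mm wide; open, the fingers measure 114 mm over their backs; the gripper's body (76 mm by 85 mm) begins 54 mm behind the grasp point. The pads swing forward as they close: fully open they stand 13 mm farther back than shut.
Start: joints at [-1.339, 0.521, -0.036, 1.599, 0.021, 1.021, -0.113], TCP at [185.793, 596.737, 231.291] pointing down, gripper open.
Joint ranges: [-2.91, 2.91], [-0.3, 2.13], [-1.5, 1.42], [0.17, 2.43], [-1.26, 4.41], [0.16, 1.93], [-2.52, 2.52]. Speed limits (rad/s): [1.89, 1.89, 2.39, 2.39, 3.01, 3.01, 3.01].

### API

Orientations are given as a 3x3 rotation matrix whose columns are the frame's x, y, z axes.
In Python, from workcell import movep, movel, goto_joints, open_gripper, clamp, wait, inverse_kinematics, read_state, camera, PlanningError, finish_job, grip_point_offset gives the robot as it stands. Calls block until the motion is done:
- movep(position, orientation): joint-space move of the TCP to a pose.
- movel(position, frame=None, max_speed=150, guard=None): straight line of the TCP; frame=None keeps the orientation; max_speed is the mean speed in mm/s. With guard (N) it stops when the force on the tool has changed by that much, and returns True; else False.
- goto_joints(angles): joint-space move.
- open_gripper() and clamp(): open the fingers fully, or close them until they stop; the grip force is fixed at half the most.
- wait(seconds).
- inverse_kinematics(position, orientation): joint angles nearest the present ones, or None.
- read_state(): the state.
- camera(name): name is "scene" or "top" or "wrist"; returns a dict with "image" (384x512x3 uint8, blue, green, red), "range_z" (384x512 float32, mm along the optical axis (not along the pixel's ray), 0 where there is no reading), "fx", "fy", "cx", "cy" (pixels), "cam_to_world" (4x4, takes a point from camera to world coordinates). Camera axes: x right, y up, looking along -z (the intrinsics and any distortion apply to the point x, -y, -z); pixel columns grow to the right and rows downward; lengths in mm; the calibration is good to about 2 mm. A picture is of the moment at which its call begins.
A pose or a line that the arm cannot do raises PlanningError and nothing moves.
- finish_job(): hands the job in, once; it reports no verdict.
The state is a dict: "time": time; "qpos": joint angles; "qvel": joint speeds; "joint_efforts": joint torques, N m; "eef_pos": TCP position; "tool_rot": TCP orientation; "ft_force": force on the tool from outside, world axes, zero at the start; "torque": the same for the moment, N m; "finger_gap": finger opening in mm.
Only numpy, scipy, OpenCV 4.12 (cv2) and the standard library are available. Lean on these libraries where they do the work, as an engineer would, in place of code of your own. Each camera call takes 0.05 s, during which the arm holds its last target. There are 200 camera calls.

## Working session

There is one attempt and no reset: what is moved stays moved. The work goes in short steps, each a Python script; the robot and the scene stay as the last script left them, time stands still between calls to the robot, and variables do not carry over. Pictures are saved under pics/ and viewed, about 8 in all and at most 12, crops included, and the job is handed in when it is done.

```bash
ls; mkdir -p pics; cat > h.py <<'E'
import numpy as np, cv2
from workcell import *
def snap(n,f):
    c=camera(n); cv2.imwrite(f'pics/{f}.png',c['image']); np.savez(f'pics/{f}.npz',**{k:np.array(v) for k,v in c.items()}); return c
def px2w(c,u,v,z=None):
    """pixel -> world; by plane height z, or by the range image"""
    T=np.array(c['cam_to_world']); d=np.array([(u-c['cx'])/c['fx'],-(v-c['cy'])/c['fy'],-1.])
    d=T[:3,:3]@d; o=T[:3,3]
    t=(z-o[2])/d[2] if z is not None else float(c['range_z'][int(round(v)),int(round(u))])
    return o+t*d
E
python3 - <<'E'
from h import *
c=snap('top','top1'); s=snap('scene','scene1')
print({k:c[k] for k in c if k not in('image','range_z')}); print(read_state()['time'],grip_point_offset)
cv2.imwrite('pics/both.png',cv2.resize(np.vstack([c['image'],s['image']]),(400,600)))
E
```

```text
pics
{'fx': 369.82653962897365, 'fy': 369.82653962897365, 'cx': 258.8693936695725, 'cy': 190.76161520847438, 'cam_to_world': array([[-1.72970385e-02,  9.88004268e-01, -1.53454812e-01,
         4.86561702e+02],
       [-9.99850334e-01, -1.71456642e-02,  2.30986712e-03,
        -4.17217968e+01],
       [-3.48926113e-04,  1.53471799e-01,  9.88152966e-01,
         1.04512501e+03],
       [ 0.00000000e+00,  0.00000000e+00,  0.00000000e+00,
         1.00000000e+00]])}
0.1 -18.700000000000003
```

View pics/top1.png

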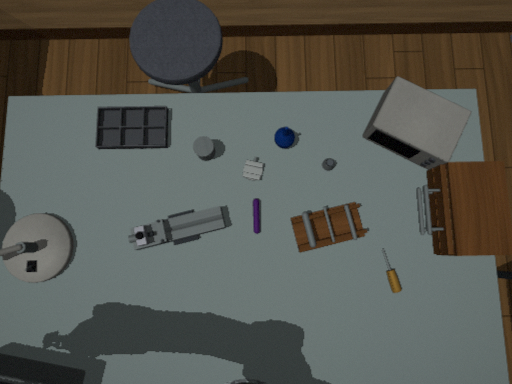

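View pics/scene1.png

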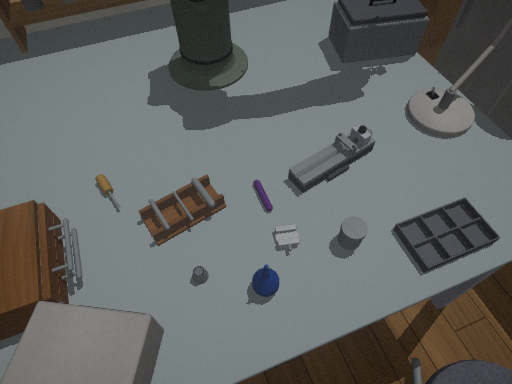

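The top view shows the rest at about (328,227) with three pins: the thick one looks to be the left lane (309,229), then (330,225) and (351,222). The bed runs from (228,215) to (132,240) with the stop at the left (145,235). The purple look-alike at (256,215) lies on the table and I leave it alone. An enlarged crop should confirm this.

```bash
python3 - <<'E'
from h import *
im=cv2.imread('pics/top1.png')
a=cv2.resize(im[195:260,280:380],None,fx=6,fy=6,interpolation=cv2.INTER_CUBIC)[:300]
b=cv2.resize(im[195:260,125:235],None,fx=6,fy=6,interpolation=cv2.INTER_CUBIC)[:360]
W=700;p=lambda q:cv2.copyMakeBorder(q,0,0,0,W-q.shape[1],0)
o=np.vstack([p(a)[:280],p(b)[:320]]);cv2.imwrite('pics/crop1.png',cv2.convertScaleAbs(o,alpha=1.4))
c=dict(np.load('pics/top1.npz'))
for u,v in[(309,229),(330,225),(351,222),(200,222),(145,235)]: print(u,v,px2w(c,u,v).round(1))
E
```

```text
309 229 [ 535.  -176.4   51.6]
330 225 [ 545.6 -236.1   35.9]
351 222 [ 552.2 -291.5   44.5]
200 222 [560.2 118.4  32.5]
145 235 [526.  257.2  67.2]
```

View pics/crop1.png

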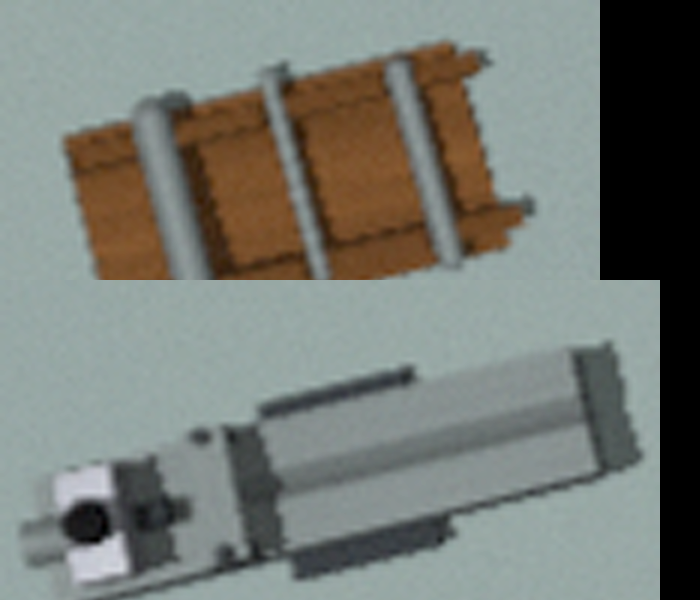

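Candidates in the top view: the left lane (309,229) is about 6 px wide with its top at z = 51.6. The middle lane (330,225) is about 3 px wide, and the right lane (351,222) is about 4 px wide with its top at 44.5. The left lane is therefore pin_thick, whose expected top is 51.7. The middle is thin and the right is mid. Next I measure the pin and bed axes coarsely and go above the pin.

```bash
cat >> h.py <<'E'
def cloud(c):
    v,u=np.mgrid[0:384,0:512]; r=np.asarray(c['range_z'],float); T=np.array(c['cam_to_world'])
    P=np.stack([(u-c['cx'])/c['fx']*r,-(v-c['cy'])/c['fy']*r,-r],-1)
    P=P@T[:3,:3].T+T[:3,3]; P[r==0]=np.nan; return P
def rect(P,m):
    (c,(w,h),a)=cv2.minAreaRect(P[m][:,:2].astype(np.float32)); a=np.deg2rad(a)
    if w<h: w,h,a=h,w,a+np.pi/2
    return np.round(c,1),round(w,1),round(h,1),a,int(m.sum())
def Rdown(yaw):  # tool down, jaws opening along world yaw
    x=np.array([np.cos(yaw),np.sin(yaw),0]); z=np.array([0,0,-1.]); return np.column_stack([x,np.cross(z,x),z])
E
python3 - <<'E'
from h import *
c=dict(np.load('pics/top1.npz')); P=cloud(c)
X,Y,Z=P[...,0],P[...,1],P[...,2]
pin=(abs(X-535)<60)&(abs(Y+176)<30)&(Z>43); r=rect(P,pin); print('pin',r)
bed=(abs(X-550)<70)&(Y>45)&(Y<170)&(Z>36)&(Z<45); b=rect(P,bed); print('bed top part',b)
full=(abs(X-550)<80)&(Y>30)&(Y<300)&(Z>30); print('bed all',rect(P,full))
br=(abs(X-550)<80)&(Y>100)&(Y<240)&(Z>62)&(Z<70); print('bridge',rect(P,br))
for a in (r[3]+np.pi/2,r[3]-np.pi/2):
    print(a,inverse_kinematics([*map(float,r[0]),190],Rdown(a)))
for a in (b[3]+np.pi/2,b[3]-np.pi/2):
    print(a,inverse_kinematics([*map(float,b[0]),120],Rdown(a)))
E
```

```text
pin (array([ 536.4, -174.7]), 97.2, 17.6, np.float64(0.23264401564658665), 234)
bed top part (array([562.1, 116.7]), 119.4, 60.2, np.float64(1.7975170061239563), 829)
bed all (array([547.4, 180.1]), 249.2, 60.4, np.float64(1.7996566563227532), 2070)
bridge (array([538.3, 219.2]), 60.1, 20.8, np.float64(0.21932624611488652), 174)
1.8034403424414833 [-0.05507428  0.50096445  0.36987491  1.81997782 -0.23057085  0.86285766
  2.22765138]
-1.3381523111483098 [-0.46161996  0.74585482  1.07035969  1.83849697 -0.76336235  1.03759945
 -0.41629035]
3.368313332918853 [-1.00537387  1.01422518  1.22018778  1.86669638 -1.08574295  1.1229756
 -2.26723026]
0.2267206793290597 [-0.5703071   0.61921572  0.37632478  1.84658925 -0.3233162   0.73603826
  0.21115015]
```

The measurements fit the given sizes: pin 97 x 17.6, bed 249 x 60, and the bridge exactly at the bed's x = 50. Next I go above the pin and take one close look.

```bash
python3 - <<'E'
from h import *
movep([536.4,-174.7,150],Rdown(-1.338))
c=snap('wrist','w1'); P=cloud(c); X,Y,Z=P[...,0],P[...,1],P[...,2]
m=(abs(X-536)<65)&(abs(Y+175)<30)&(Z>44)&(Z<60)
print(rect(P,m),np.nanmax(Z[m])); s=read_state(); print(s['time'],s['eef_pos'],s['ft_force'],s['finger_gap'])
E
```

```text
(array([ 536.9, -176.8]), 97.8, 16.9, np.float64(0.22931120270040697), 2001) 53.170275054794814
3.1417 [ 536.63433389 -174.05422407  149.94964131] [ 0.02097966 -0.23948166  0.2301812 ] 85.43379091068309
```

View pics/w1.png

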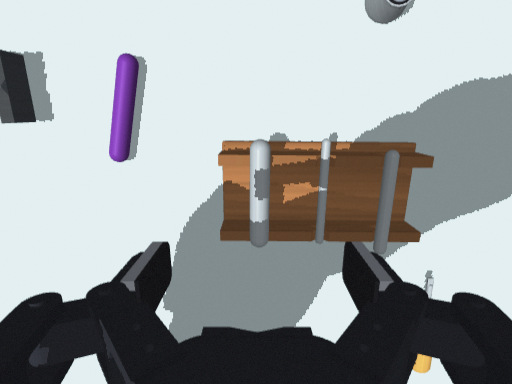

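The thick pin (260,195) lies in its lane next to the thin one (323,190), with the mid pin at (388,200). The wrist measurement (536.9, -176.8) agrees with the top view to 2 mm. I grasp it with the fingertips only, because the tips must stay above the bed's top at 40 mm when the pin is laid.

```bash
python3 - <<'E'
from h import *
R=Rdown(0.230-np.pi/2); p=[536.8,-176.3]
movel([*p,70],R); hit=movel([*p,37.2],R,max_speed=60,guard=8)
s=read_state(); print(hit,s['eef_pos'],s['ft_force'])
if not hit:
    clamp(); s=read_state(); print(s['finger_gap'],s['ft_force'])
    movel([*p,110],R,max_speed=80); s=read_state(); print(s['time'],s['finger_gap'],s['ft_force'],s['eef_pos'])
    c=snap('wrist','w2')
E
```

```text
False [ 536.79555089 -176.49541952   37.24550211] [ 0.05409786 -0.7123161  -0.36693392]
15.74939308164391 [-0.85581324  0.43975843  4.61784267]
6.2167 15.70757900169121 [-0.51980057  0.53188128 -2.79253487] [ 536.59477405 -176.15465291  109.57294759]
```

View pics/w2.png

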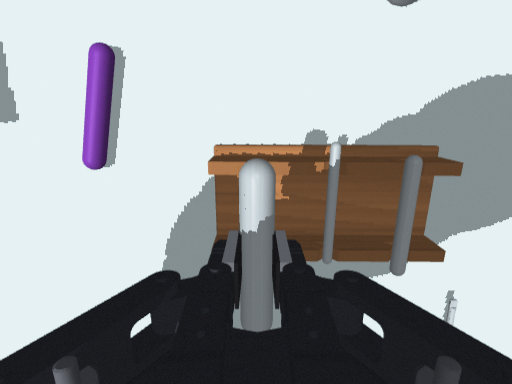

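The pin is held and lifted, but the gap reads 15.7 rather than 18, so I check where it sits in the jaws and how level it is.

```bash
python3 - <<'E'
from h import *
c=dict(np.load('pics/w2.npz')); P=cloud(c)
e=np.array([536.6,-176.15]);u=np.array([np.cos(.23),np.sin(.23)]);n=np.array([-u[1],u[0]])
s=(P[...,:2]-e)@u; t=(P[...,:2]-e)@n; Z=P[...,2]
print('tcp z 109.57')
for a in range(-60,60,8):
    m=(s>a)&(s<a+8)&(abs(t)<12)&(Z>80)&(Z<150)
    if m.sum()>5: print(a+4,m.sum(),np.percentile(Z[m],[50,97]).round(1),t[m].min().round(1),t[m].max().round(1))
m=(abs(t)<12)&(Z>80)&(Z<150)&(abs(s)<65);print(s[m].min(),s[m].max())
E
```

```text
tcp z 109.57
-40 322 [121.7 123.4] -8.9 8.4
-32 420 [121.9 123.4] -8.7 8.9
-24 433 [121.8 123.6] -8.6 8.8
-16 426 [122.  123.6] -8.4 8.0
-8 634 [122.7 147. ] -9.8 9.4
0 718 [122.8 146.9] -9.6 9.3
8 1369 [127.3 147. ] -12.0 12.0
16 585 [122.  138.2] -11.8 12.0
24 561 [121.9 123.6] -8.9 8.5
32 595 [121.9 123.7] -9.2 8.4
40 633 [121.6 123.8] -9.1 8.3
48 338 [119.  122.4] -8.0 7.2
-44.131685422669676 49.07712244903951
```

The pin is level, its axis is about 5 mm above the TCP, and it is centred along the jaws. I move over the bed and check the groove line from close by.

```bash
python3 - <<'E'
from h import *
a=1.7997;u=np.array([np.cos(a),np.sin(a)]);O=np.array([547.4,180.1])-10*u
p=O-45*u; print(O,p)
movep([*p,135],Rdown(a-np.pi/2)); s=read_state(); print(s['time'],s['eef_pos'],s['finger_gap'])
c=snap('wrist','w3'); P=cloud(c); n=np.array([-u[1],u[0]]); d=P[...,:2]-O; X=d@u;Y=d@n;Z=P[...,2]
for lo,hi in[(-110,-70),(-70,-40),(-40,-10),(-10,20),(20,38)]:
    m=(X>lo)&(X<hi)&(abs(Y)<45)&(Z>37)&(Z<43)
    if m.sum()>20: print('top',lo,m.sum(),np.percentile(Y[m],[.5,99.5]).round(1))
    m=(X>lo)&(X<hi)&(abs(Y)<20)&(Z>30)&(Z<35.5)
    if m.sum()>5: print(' groove',lo,m.sum(),Y[m].mean().round(2))
for nm,m in dict(bridge=(abs(X-50)<25)&(abs(Y)<35)&(Z>63)&(Z<70),stop=(X>65)&(X<150)&(abs(Y)<30)&(Z>45)).items():
    if m.sum(): print(nm,m.sum(),np.percentile(X[m],[.5,99.5]),np.percentile(Y[m],[.5,99.5]))
E
```

```text
[549.6690993  170.36084252] [559.88004616 126.53463388]
7.4333 [559.97931207 124.9257621  134.869707  ] 15.64424045406979
top -110 324 [-29.   30.6]
top -70 1104 [-29.1  30.5]
top -40 1496 [-29.   30.6]
 groove -40 36 0.99
top -10 2406 [-28.9  30.3]
 groove -10 264 0.72
top 20 1567 [-29.   30.5]
 groove 20 161 0.77
bridge 2836 [39.26327754 58.93554179] [-28.86581833  30.56739037]
stop 1501 [74.36899164 90.540746  ] [-23.23785327  24.88541159]
```

View pics/w3.png

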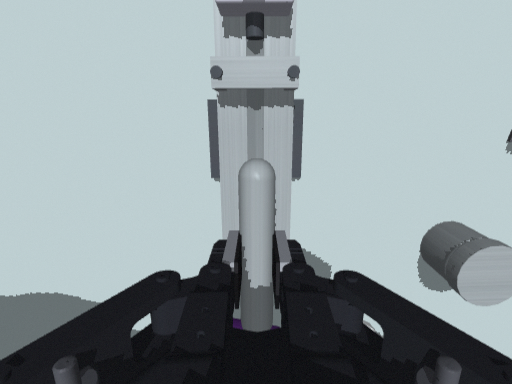

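The wrist view shows the groove running straight ahead of the pin under the bridge (255,72) to the dark spindle (255,25). The line is within 1 mm of my estimate, and the spindle tip is at about bed x = 74. Now I lay the pin.

```bash
cat >> h.py <<'E'
a=1.7997;u=np.array([np.cos(a),np.sin(a)]);n=np.array([-u[1],u[0]]);O=np.array([547.4,180.1])-10*u+0.6*n
R0=Rdown(a-np.pi/2)
E
python3 - <<'E'
from h import *
p=O-45*u
movel([*p,50],R0,max_speed=120); print(read_state()['ft_force'])
h=movel([*p,40.8],R0,max_speed=12,guard=4); s=read_state(); print(h,s['eef_pos'],s['ft_force'])
open_gripper(); s=read_state(); print(s['time'],s['finger_gap'],s['ft_force'])
movel([*p,135],R0); c=snap('wrist','w4')
P=cloud(c); d=P[...,:2]-O; X=d@u;Y=d@n;Z=P[...,2]
m=(X<38)&(abs(Y)<20)&(Z>46)&(Z<70); print(np.percentile(X[m],[.3,99.7]),np.percentile(Y[m],[.3,99.7]))
for lo in range(-100,20,15):
    k=m&(X>lo)&(X<lo+15); 
    if k.sum()>5: print(lo,np.percentile(Z[k],97).round(1),Y[k].mean().round(1))
print(read_state()['time'])
E
```

```text
[ 0.05503117  0.80517956 -1.38469989]
True [559.03154064 126.34771776  41.02475104] [-1.15279442 -0.50373425  5.4525602 ]
9.7333 85.32213220562625 [0.07842668 0.64741497 0.79152068]
[-93.23260493   2.92415879] [-8.74005774  8.92790713]
-100 54.8 -0.1
-85 55.0 0.3
-70 55.0 0.4
-55 55.0 0.1
-40 54.8 -0.0
-25 55.0 0.0
-10 54.8 0.1
10.5583
```

View pics/w4.png

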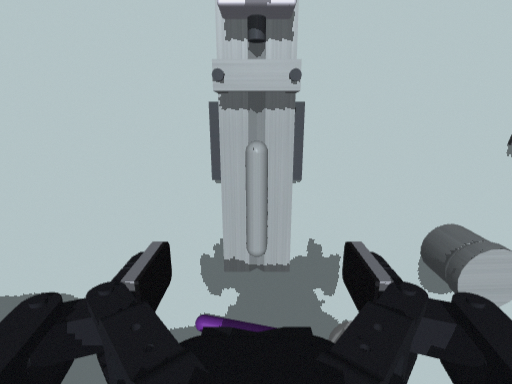

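The pin is seated level in the groove (top 54.9 = 45.9 + 9) from bed x ≈ -95 to +5. Next I close the fingers, go behind it and push.

```bash
python3 - <<'E'
from h import *
clamp(); movel([*(O-128*u),80],R0); movel([*(O-128*u),42],R0,max_speed=80)
def st(t,h=None):
    s=read_state(); f=np.array(s['ft_force']); e=np.array(s['eef_pos']); print(t,h,'t',round(s['time'],2),'X',((e[:2]-O)@u).round(2),'Y',((e[:2]-O)@n).round(2),'z',e[2].round(2),'Fu',(f[:2]@u).round(2),'Fn',(f[:2]@n).round(2),'Fz',f[2].round(2),flush=True)
st('start')
h=movel([*(O-100*u),42],R0,max_speed=12,guard=6); st('contact',h)
if not h:
    h=movel([*(O-52*u),42],R0,max_speed=20,guard=6); st('push',h)
E
```

```text
start None t 12.77 X -128.21 Y 0.1 z 41.84 Fu 0.41 Fn -1.2 Fz -0.14
contact False t 15.25 X -100.03 Y -0.02 z 42.01 Fu -1.41 Fn -0.02 Fz -0.39
push False t 17.8 X -52.02 Y -0.01 z 42.01 Fu -2.3 Fn -0.26 Fz -0.25
```

Drag is about 2.3 N, as described. Now I creep until the end touches, then build up to about 5 N above the drag.

```bash
python3 - <<'E'
from h import *
def st(t,h=None):
    s=read_state(); f=np.array(s['ft_force']); e=np.array(s['eef_pos']); F=f[:2]@u; x=(e[:2]-O)@u
    print(t,h,'t',round(s['time'],2),'X',x.round(2),'z',e[2].round(2),'Fu',F.round(2),'Fz',f[2].round(2),flush=True); return x,F
h=movel([*(O-25*u),42],R0,max_speed=3,guard=3.5); x,F=st('creep',h)
wait(.2); x,F=st('settled')
if h:
    g=x
    for i in range(12):
        if F<-7: break
        g+=0.15; movel([*(O+g*u),42],R0,max_speed=2,guard=4); wait(.15); x,F=st('press')
E
```

```text
creep True t 22.93 X -36.18 z 41.82 Fu -1.36 Fz 0.49
settled None t 23.13 X -36.25 z 41.59 Fu -0.67 Fz 0.0
press None t 23.62 X -36.16 z 41.96 Fu -2.44 Fz -2.04
press None t 24.02 X -36.06 z 42.01 Fu -3.44 Fz -0.48
press None t 24.42 X -35.93 z 42.02 Fu -3.58 Fz -0.51
press None t 24.82 X -35.87 z 42.01 Fu -5.96 Fz -1.07
press None t 25.22 X -35.84 z 42.02 Fu -5.34 Fz -1.53
press None t 25.62 X -35.8 z 42.02 Fu -6.25 Fz -0.44
press None t 26.02 X -35.72 z 42.02 Fu -7.83 Fz -0.44
```

```bash
python3 - <<'E'
from h import *
def st(t):
    s=read_state(); f=np.array(s['ft_force']); e=np.array(s['eef_pos']); F=f[:2]@u
    print(t,'t',round(s['time'],2),'X',((e[:2]-O)@u).round(2),'Fu',F.round(2),'Fz',f[2].round(2),flush=True); return F
F=st('hold'); g=-35.63
while F>-8.3 and g<-35.2:
    g+=.08; movel([*(O+g*u),42],R0,max_speed=2,guard=4); wait(.2); F=st('press')
wait(.5); st('held')
movel([*(O-60*u),42],R0,max_speed=20); movel([*(O-75*u),150],R0); st('away')
c=snap('wrist','w5'); P=cloud(c); d=P[...,:2]-O; X=d@u;Y=d@n;Z=P[...,2]
m=(X<70)&(abs(Y)<12)&(Z>46)&(Z<58); print('pin X',np.percentile(X[m],[.3,99.7]),'Y',np.percentile(Y[m],[.3,99.7]),np.percentile(Z[m],97))
t=camera('top'); cv2.imwrite('pics/final.png',np.vstack([cv2.resize(t['image'][120:290,120:410],(580,340)),cv2.resize(c['image'][:160,150:380],(580,260)[:1]+(260,))]))
E
```

```text
hold t 26.02 X -35.72 Fu -7.83 Fz -0.44
press t 26.48 X -35.82 Fu -5.62 Fz -0.81
press t 26.93 X -35.82 Fu -5.3 Fz -1.36
press t 27.38 X -35.81 Fu -6.49 Fz -0.58
press t 27.83 X -35.78 Fu -6.91 Fz -0.65
press t 28.28 X -35.75 Fu -6.85 Fz -0.55
press t 28.73 X -35.72 Fu -7.51 Fz -0.77
held t 29.23 X -35.73 Fu -6.99 Fz -0.05
away t 31.5 X -74.7 Fu -0.26 Fz -0.72
pin X [-24.08594022  69.76402189] Y [-8.49747951  9.05612615] 55.083879765925396
```

View pics/final.png

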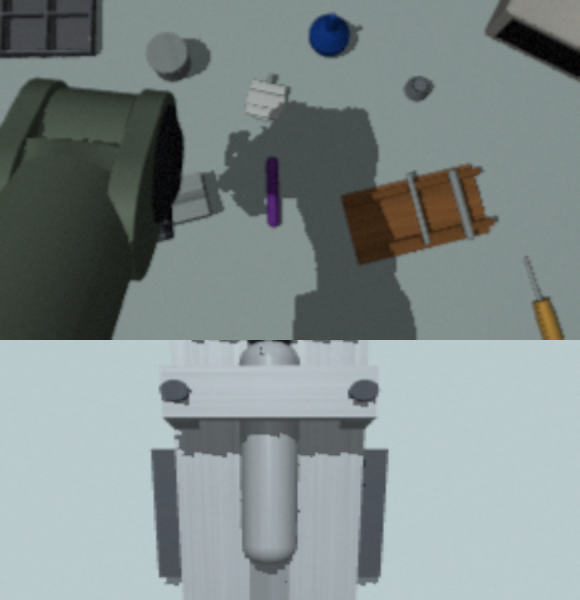

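```bash
python3 -c "
from workcell import *
finish_job(); print(read_state()['time'])"
```

```text
the job is handed in; nothing more can be done
the job is handed in; nothing more can be done
```

The 18 mm pin now lies in the V-groove, pushed under the bridge against the stop's spindle. I handed the job in at about 31.5 s of the 54 s allowed.

- **Laying:** I took the pin from the left lane of the rest and laid it on the open stretch at about bed x = -45, seated level with its top at 54.9 mm. I then pushed it with the closed fingers.
- **Press:** The sliding drag was about 2.3 N. The force rose sharply where the camera had put the spindle tip (bed x of about 74–75). I held about 7–7.5 N, peaking at 7.8 N, which is roughly 5 N on the spindle after taking off the drag. It was never near 15 N.
- **Last checks:** The fingers backed off, and the tool then read about 0 N along the groove. The pin was level in the groove with its rear end at x of about -25, which puts its front at about 75. In the last pictures the mid and thin pins, the purple look-alike and the loose items in view looked unmoved.
- **Not fully confirmed:**
  - The arm hid the stop in the top view, and the wrist picture cut off just past the bridge. Contact with the spindle therefore rests on the force rise and the pin's position, not on seeing the tip.
  - The finger gap read 15.7 mm on the 18 mm pin. The wrist camera's depth readings showed the pin level and centred in the jaws, so I carried on.

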